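# Pump up the pilot line until the indicator pin stands out, then shut its valve

## Robot

A 7-joint arm with a two-finger parallel gripper is mounted at the origin on the work surface. World frame = base frame: x ahead of the robot, y to its left, z up, the work surface at z = 0. Lengths are in mm, angles in rad, forces in N, time in s.
With the tool pointing down it reaches from about 350 to 900 mm from the base axis. Payload 8.1 kg.
Tool frame: the origin (TCP) lies on the mounting face of the last link; the fingertips stand 178 mm ahead of it and the grasp point (between the pads) lies 159 mm ahead of it; z points along the fingers, y is the line along which they close (so a half turn about z gives the same grasp; the last joint's range is limited). The gripper opens to 92 mm and grips with 3 to 60 N. Pads are 19 mm wide; open, the fingers measure 130 mm over their backs; the gripper's body (75 mm by 190 mm) begins 47 mm behind the grasp point.
Start: joints at [-1.381, 0.434, 0.025, 1.573, -0.012, 1.134, -0.075], TCP at [180.42, 598.399, 404.742] pointing down, gripper open.
Joint ranges: [-2.62, 2.62], [-0.44, 2.09], [-1.27, 1.32], [0.08, 2.57], [-1.32, 4.46], [0.12, 2], [-2.74, 2.74]. Speed limits (rad/s): [2.22, 2.22, 3.01, 3.01, 3.14, 3.14, 3.14].

## Interface

Orientations are given as a rotation vector (axis times angle).
In Python, from workcell import manip gives the robot as it stands.
- The arm moves only by the tool play_rows, never from a script. Its argument "deltas" is a list of rows, each a list of 7 numbers: the turn, a rotation vector about the tool's x, y, z in degrees, then the shift along the tool's x, y, z in m, then the closure in counts, from 0 (fully open) to 255 (shut). In form: [[ax, ay, az, x, y, z, jaw], ...]. A call has 1 to 12 rows; each row shifts and turns the commanded pose from where the row before left it, along the tool's axes as they then stand; what a row does not reach is not made up. A row lasts 1/12 s, in which the tool goes at most 41.7 mm and 7.16 degrees, less where a joint would pass 70% of its speed; a pose out of reach is approached as far as the arm can. A call with a gripper value outside its range is refused whole. The fingers move at their own pace and stop on an object; "squeeze" is the grip in N (left out, the last holds). Time passes only in rows, so rows that do not move let the fingers close. It gives the time, the measured TCP pose, the force, the opening and the grip force at its end, in the units of the state.
- manip.get_state(): the state, without advancing time (a new reading comes with each control period).
- manip.grab_frame(name): name is "scene" or "side" or "wrist"; returns the picture (480x640x3 uint8, red, green, blue); there is no depth.
- manip.get_calibration(name): a dict with "fovy" (degrees; the focal length in pixels is half the picture's height over the tangent of half this angle, whatever the lens; pixels are square), "cx", "cy" (the principal point, pixels), "cam_to_world" (4x4, takes a point from camera to world coordinates). Camera axes: x right, y up, looking along -z (the intrinsics and any distortion apply to the point x, -y, -z); pixel columns grow to the right and rows downward; lengths in mm; the calibration is good to about 2 mm. A picture is of the moment at which its call begins: read the wrist's pose just before it. get_calibration takes no time and is no camera call; for the wrist camera it gives the pose at the moment of the call.
- manip.close_job(): hands the job in; it is judged then, once.
The state is a dict: "time_s": time; "q": joint angles; "qvel": joint speeds; "effort": joint torques, N m; "eef_pos": TCP position; "tool_rot": TCP orientation; "wrist_force": force on the tool from outside, world axes, zero at the start; "wrist_torque": the same for the moment, N m; "grip_width": finger opening in mm; "finger_force": force on a finger pad.
Only numpy, scipy, OpenCV 4.12 (cv2) and the standard library are available. Lean on these libraries where they do the work, as an engineer would, in place of code of your own. Each camera call takes 0.05 s, during which the arm holds its last target. There are 200 camera calls.

## Task

Charge the pilot air line on the optical bench: press the black pump plunger down with the fingertips again and again, with full strokes and letting it come all the way up in between, until the red indicator pin beside it stands fully out of its block and the green band at its foot shows whole. Then push the yellow-balled valve lever all the way over to its other side to shut the pressure in, and move clear. Only press and push: never pull the plunger up, do not touch the pin, and leave everything else on the bench where it stands.

Things in the scene. Friction and masses are not known exactly. Their poses are not given: they have to be found in the camera images.
- pump: hand pump, fixed: aluminium plate 100 (x) x 190 (y) x 14 mm; blue barrel, diameter 50 mm, top 112 mm above the bench, axis 40 mm to its -y; aluminium block 50 x 56 mm, top 85 mm above the bench, centred 45 mm to its +y, with the indicator pin in its top. Origin: centre of the plate's underside, z up. Left or right of the robot's centre line, yaw within 0.5 rad of the robot's axes
- plunger_top (a point): centre of the flat top of the black mushroom head on the plunger, 44 mm in diameter, 155 mm above the bench when it is up and 131 mm when it is fully down; it moves with the plunger. z up
- plunger (a joint): travel of the plunger in m: 0 up at rest, 0.024 fully down against its stop, negative when pulled up (it must not be pulled up). A spring returns it: about 7 N at the bottom, up to 12 N while moving. One full stroke lifts the pin by one notch; half strokes, or strokes begun before it is back up, may lift it little or not at all
- pin (a joint): how far the indicator pin is out, in m: 0 in, 0.030 fully out (it counts as fully out from 0.0285). Each full stroke brings it to the next notch (0.006, 0.012, 0.018, 0.024, 0.030), which it then keeps; the first may lift it up to 0.009, on to the second notch. It starts somewhere between 0 and 0.011. Further strokes at 0.030 do no harm
- pin_top (a point): centre of the top of the indicator pin, red, 12 mm in diameter, 45 mm to +y of the pump's origin (85 mm from the plunger's axis); 91 mm above the bench when in, 121 mm when fully out. Its lowest 10 mm above the block are then a green band. It must not be touched
- valve_base: shut-off valve, fixed: brass block 70 (x) x 50 (y) x 25 mm, pipe stubs to both y sides (98 mm over all). Origin: centre of its underside, z up; the lever swings in its x-z plane, about an axis along y 22 mm above the bench, from its -x side (open) to its +x side (shut). Yaw within 0.5 rad of the robot's axes, -x being on the robot's side
- valve_tip (a point): centre of the yellow ball (26 mm in diameter) at the end of the valve lever, 80 mm from the lever's axis on a rod 10 mm in diameter; it moves with the lever: 97 mm above the bench and 27 mm to -x of the block's centre when fully open (102 mm when upright), 27 mm to +x when shut. It turns with the lever
- valve (a joint): angle of the valve lever in rad: 0 leaning fully to the block's -x side (open), 0.7 leaning fully to its +x side (shut; counts as shut from 0.6). It starts between 0 and 0.1, stays where it is left, and takes about 1 N at the ball; a level push at the ball's height turns it, a push down on the ball may jam it
- post: loose black post holder, upright cylinder 30 mm in diameter, 75 mm tall with its steel post; origin at the centre of its foot. Bystander between the pump and the valve
- tube: loose blue tube with a red cap, upright, 38 mm in diameter, 100 mm tall; origin at the centre of its foot. Bystander
- bracket: loose black angle bracket, 60 x 50 mm, 68 mm tall; origin at the centre of its underside. Bystander
- lens: loose lens in a round black mount 50 mm in diameter on a foot 30 x 50 mm, 87 mm tall; origin at the centre of its underside. Bystander
- clampblock: loose aluminium clamp block 50 x 40 mm, 46 mm tall; origin at the centre of its underside. Bystander
- forceps: loose steel forceps lying along their x, 180 x 65 mm, 9 mm high; origin on the bench under their middle. Bystander
- driver: loose red-handled screwdriver lying along its x; origin on the bench under it. Bystander
Mind the look-alikes: they are no part of the job. There is more than one size of the valve_base; the one meant has the size given above.

How it is judged (in metres and radians):
On the way, in this order (a step that is already met when the one before it is completed fails the run):
1. the indicator pin is pumped fully out (at least 28.5 mm) (value of joint pin above 0.0285 m), for 0.2 s.
2. then the valve lever is pushed over to shut (at least 0.6 of 0.7 rad) with the pin still out (value of joint pin above 0.0285 m and value of joint valve above 0.6 rad), for 0.2 s.
At the end, for the whole second after the job is handed in: The indicator pin is out by at least 28.5 of 30 mm, the valve lever is over by at least 0.6 of 0.7 rad, and the plunger is back up (within 3 mm) and released (all of step 2 and value of joint plunger between -0.003 and 0.003 m); the robot touches nothing.
It fails at once if the plunger is pulled up (more than 6 mm above rest) (value of joint plunger below -0.006 m).
It fails at once if the indicator pin is touched (more than 1 N) (contact force between any of the fingers, the arm and pin above 1 N).
It fails at once if a loose thing on the bench is moved, lifted or knocked over (more than 30 mm or 0.5 rad) (distance of any of post, tube, bracket, lens, clampblock, forceps, driver from where it was at the start of the episode above 0.03 m or angle between any of post, tube, bracket, lens, clampblock's own z axis and vertical above 0.5 rad).
It also fails if it takes over 54 s, if anything falls off the work surface, if the arm or the gripper's body presses on something with over 40 N, if the wrist force passes 120 N, or if a joint passes its speed limit or range.

## Working session

There is one attempt and no reset: what is moved stays moved. The work goes in short steps, Python scripts to look and compute and a tool call to move; the robot and the scene stay as the last step left them, time stands still between calls to the robot, and variables do not carry over. Pictures are saved under pics/ and viewed, at most 10 in all, crops included, and the job is handed in when it is done.

Besides the shell and the picture viewer there is one more tool, called after "Request:" by a JSON object that holds its "fn" and its "kwargs". play_rows: Moves the arm, as the interface text tells. Its arguments: {"type":"object","properties":{"deltas":{"type":"array"},"squeeze":{"type":"number"}},"required":["deltas"]}

```bash
mkdir -p pics; python3 - <<'E'
from workcell import manip
import cv2,numpy as np
s=manip.get_state();print(s)
for n in ("scene","side"):
    c=manip.get_calibration(n);print(n,c)
    cv2.imwrite(f"pics/{n}0.png",manip.grab_frame(n)[:,:,::-1])
E
```

```text
{'time_s': 0.0, 'q': array([-1.38060213,  0.43523179,  0.02498938,  1.5740873 , -0.01159875,
        1.13403596, -0.07507282]), 'qvel': array([-1.20115694e-03, -3.28811123e-04, -4.65038424e-04,  1.89404760e-04,
        4.95778530e-05,  9.23034380e-04,  7.58303766e-05]), 'effort': array([-7.92100109e-04, -6.67855239e+01,  9.84510854e-01, -3.14454210e+01,
       -6.05921005e-02,  4.29982482e-02,  1.84261830e-04]), 'eef_pos': array([180.36405951, 598.16425614, 403.94327294]), 'tool_rot': array([-4.58355196e-01, -3.10789191e+00,  2.53716900e-03]), 'wrist_force': array([ 0.49912447, -0.05944251, -0.64313738]), 'wrist_torque': array([-0.00652313, -0.02517347,  0.02177247]), 'finger_force': 0.0, 'grip_width': 92.0318368357085}
scene {'fovy': 47.03741400252895, 'cx': 317.8230571256405, 'cy': 232.95285767681858, 'cam_to_world': array([[-3.97054234e-01, -6.90971295e-01,  6.04074999e-01,
         1.51149451e+03],
       [ 9.17729541e-01, -3.06774600e-01,  2.52312969e-01,
         3.82565267e+02],
       [ 1.09738469e-02,  6.54559404e-01,  7.55930923e-01,
         1.29482616e+03],
       [ 0.00000000e+00,  0.00000000e+00,  0.00000000e+00,
         1.00000000e+00]])}
side {'fovy': 48.82464133431204, 'cx': 321.6776356364738, 'cy': 250.7093373877829, 'cam_to_world': array([[ 9.32310631e-01,  2.49205745e-01, -2.62094228e-01,
         2.89960799e+02],
       [-3.61657836e-01,  6.41007198e-01, -6.76988465e-01,
        -7.77246883e+02],
       [-7.05128503e-04,  7.25951974e-01,  6.87745036e-01,
         9.01319101e+02],
       [ 0.00000000e+00,  0.00000000e+00,  0.00000000e+00,
         1.00000000e+00]])}
```

View pics/scene0.png

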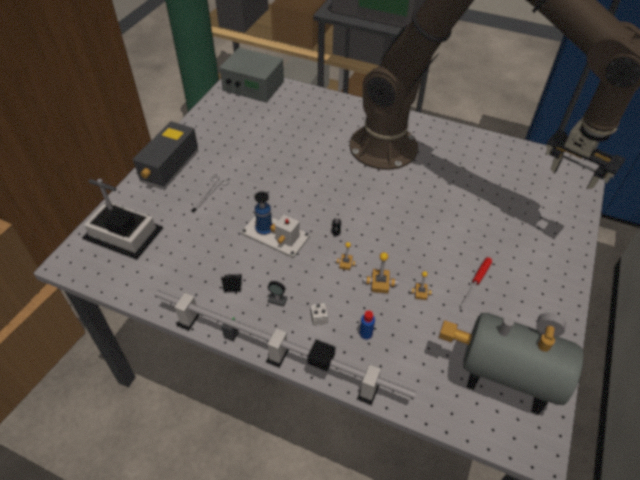

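View pics/side0.png

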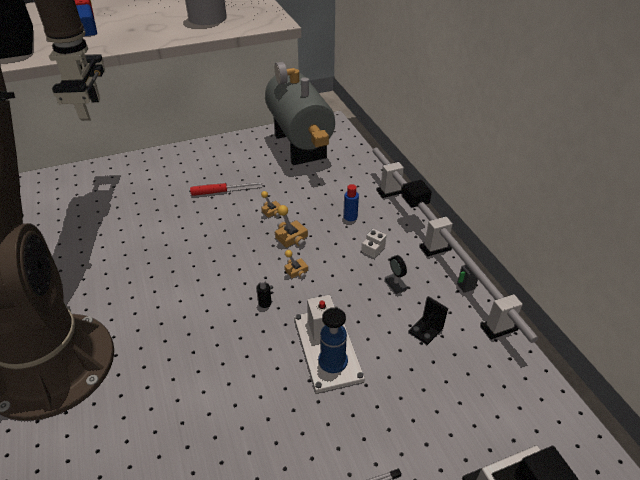

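Scene view: plunger head (262,197), pin (287,222), and three valves, the middle one biggest with its ball at (383,257). Side view: head (334,316), pin (322,305), big valve's ball (283,211). Next I triangulate these.

```bash
cat > h.py <<'E'
import numpy as np,cv2
from workcell import manip
def ray(c,u,v):
    f=240/np.tan(np.radians(c["fovy"]/2));M=c["cam_to_world"]
    d=M[:3,:3]@np.array([(u-c["cx"])/f,-(v-c["cy"])/f,-1]);return M[:3,3],d/np.linalg.norm(d)
def tri(rs):
    A=[];b=[]
    for o,d in rs:
        P=np.eye(3)-np.outer(d,d);A.append(P);b.append(P@o)
    x=np.linalg.lstsq(np.vstack(A),np.hstack(b),rcond=None)[0]
    return x,[np.linalg.norm((np.eye(3)-np.outer(d,d))@(x-o)) for o,d in rs]
def plane(r,z):
    o,d=r;return o+d*(z-o[2])/d[2]
E
python3 - <<'E'
from h import *
cs=manip.get_calibration("scene");cd=manip.get_calibration("side")
print("yellow/red blobs")
for n,c in (("scene",cs),("side",cd)):
    im=cv2.imread(f"pics/{n}0.png");h=cv2.cvtColor(im,cv2.COLOR_BGR2HSV)
    for nm,lo,hi in (("yel",(20,130,100),(32,255,255)),("brass",(10,100,60),(19,255,255)),("red",(0,150,90),(6,255,255))):
        _,_,st,ce=cv2.connectedComponentsWithStats(cv2.inRange(h,lo,hi))
        print(n,nm,[(tuple(np.round(q,1)),int(s[4])) for q,s in zip(ce[1:],st[1:]) if s[4]>12])
for nm,a,b in (("head",(262,197),(334,316)),("pin",(287,222),(322,305)),("ball",(383,257),(283,211)),("ballL",(424.5,275),(265,195)),("ballR",(348,245.5),(289,255)),("post",(336,222),(264,289)),("plateTL",(0,0),(0,0))):
    x,r=tri([ray(cs,*a),ray(cd,*b)]);print(nm,x.round(0),np.round(r,1))
for u,v in((243,234),(264,219),(308,236),(293,252)):print(plane(ray(cs,u,v),14).round(0))
E
```

```text
yellow/red blobs
scene yel [((np.float64(172.2), np.float64(133.4)), 169), ((np.float64(347.6), np.float64(244.4)), 15), ((np.float64(383.6), np.float64(256.0)), 45), ((np.float64(424.1), np.float64(273.6)), 18)]
scene brass [((np.float64(55.9), np.float64(195.4)), 27692), ((np.float64(92.0), np.float64(2.2)), 20), ((np.float64(102.2), np.float64(2.1)), 13), ((np.float64(280.4), np.float64(28.4)), 3634), ((np.float64(96.6), np.float64(8.0)), 33), ((np.float64(2.6), np.float64(12.7)), 14), ((np.float64(87.3), np.float64(20.7)), 33), ((np.float64(347.0), np.float64(64.8)), 1014), ((np.float64(4.0), np.float64(52.5)), 52), ((np.float64(16.5), np.float64(63.6)), 54), ((np.float64(1.1), np.float64(80.8)), 13), ((np.float64(333.0), np.float64(84.4)), 57), ((np.float64(602.1), np.float64(156.8)), 53), ((np.float64(145.2), np.float64(172.4)), 81), ((np.float64(272.5), np.float64(227.4)), 26), ((np.float64(280.9), np.float64(238.8)), 38), ((np.float64(345.6), np.float64(262.2)), 144), ((np.float64(380.2), np.float64(281.7)), 305), ((np.float64(368.0), np.float64(279.8)), 20), ((np.float64(392
[... 519 characters left out ...]
)), 24), ((np.float64(272.7), np.float64(209.1)), 217), ((np.float64(290.6), np.float64(233.9)), 487), ((np.float64(287.9), np.float64(253.0)), 26), ((np.float64(296.0), np.float64(268.1)), 254)]
side red [((np.float64(80.8), np.float64(1.6)), 58), ((np.float64(207.7), np.float64(188.0)), 238), ((np.float64(351.6), np.float64(187.3)), 40), ((np.float64(322.0), np.float64(302.6)), 17)]
head [ 535. -205.  147.] [1.2 1.2]
pin [ 543. -122.   85.] [1. 1.]
ball [561. 182.  94.] [0.9 0.9]
ballL [548. 303.  60.] [1.7 1.7]
ballR [535.  68.  59.] [2.2 2.2]
post [453.  -2.  47.] [1.9 1.9]
plateTL [ 441. -867.  769.] [207.7 207.7]
[ 585. -253.   14.]
[ 503. -222.   14.]
[511. -68.  14.]
[587. -83.  14.]
```

The middle valve's ball stands 94 mm up and the two others about 60 mm, so the middle one is meant. I'll turn the tool square to the world axes and head towards the pump.

Request:
{"fn": "play_rows", "kwargs": {"deltas": [[0,0,-5.6,0,0,0,255],[0,0,-5.6,0,0,0,255],[0,0,-5.6,0,0,0,255],[0,0,0,-0.018,-0.034,0,255],[0,0,0,-0.018,-0.034,0,255],[0,0,0,-0.018,-0.034,0,255],[0,0,0,-0.018,-0.034,0,255],[0,0,0,-0.018,-0.034,0,255],[0,0,0,-0.018,-0.034,0,255],[0,0,0,-0.018,-0.034,0,255],[0,0,0,-0.018,-0.034,0,255],[0,0,0,-0.018,-0.034,0,255]]}}

```text
time_s: 1.1
eef_pos: [342.9, 290.5, 404.6]
tool_rot: [0.001, -3.141, 0.0]
wrist_force: [0.3, 0.4, -0.3]
grip_width: 16.4
finger_force: 0.0
```

Request:
{"fn": "play_rows", "kwargs": {"deltas": [[0,0,0,-0.015,-0.036,0,255],[0,0,0,-0.015,-0.036,0,255],[0,0,0,-0.015,-0.036,0,255],[0,0,0,-0.015,-0.036,0,255],[0,0,0,-0.015,-0.036,0,255],[0,0,0,-0.015,-0.036,0,255],[0,0,0,-0.015,-0.036,0,255],[0,0,0,-0.015,-0.036,0,255],[0,0,0,-0.015,-0.036,0,255],[0,0,0,-0.015,-0.036,0,255],[0,0,0,-0.015,-0.036,0,255],[0,0,0,0,0,0,255]]}}

```text
time_s: 2.1
eef_pos: [508.7, -110.9, 404.9]
tool_rot: [0.013, 3.14, -0.007]
wrist_force: [-0.0, -0.3, -0.2]
grip_width: 0.1
finger_force: 0.0
```

```bash
python3 - <<'E'
from h import *
s=manip.get_state();c=manip.get_calibration("wrist")
cv2.imwrite("pics/w1.png",manip.grab_frame("wrist")[:,:,::-1]);print(s,c)
E
```

```text
{'time_s': 2.1, 'q': array([-0.23185988,  0.26975009,  0.43250957,  1.85265049, -0.12506169,
        1.04398985,  1.81240953]), 'qvel': array([-0.06562404, -0.03707143, -0.07632754,  0.06436737,  0.00082893,
        0.01018403, -0.13895382]), 'effort': array([ -0.14800093, -45.05357623,   2.74235554, -29.49821413,
        -0.81508432,   0.37554396,   2.02387311]), 'eef_pos': array([ 508.72398014, -110.91449001,  404.93365244]), 'tool_rot': array([ 0.01263171,  3.13990341, -0.00670582]), 'wrist_force': array([-0.00564835, -0.28907626, -0.19523266]), 'wrist_torque': array([0.0479343 , 0.08059017, 0.00881538]), 'finger_force': 0.0, 'grip_width': 0.09781465541974028} {'fovy': 59.050885548800615, 'cx': 312.69512550320167, 'cy': 235.59762923040492, 'cam_to_world': array([[ 7.95455545e-03, -9.60918046e-01, -2.76718690e-01,
         4.33152780e+02],
       [ 9.99957483e-01,  6.35299630e-03,  6.68371352e-03,
        -1.09802350e+02],
       [-4.66450812e-03, -2.76760091e-01,  9.60927726e-01,
         3.84518033e+02],
       [ 0.00000000e+00,  0.00000000e+00,  0.00000000e+00,
         1.00000000e+00]])}
```

View pics/w1.png

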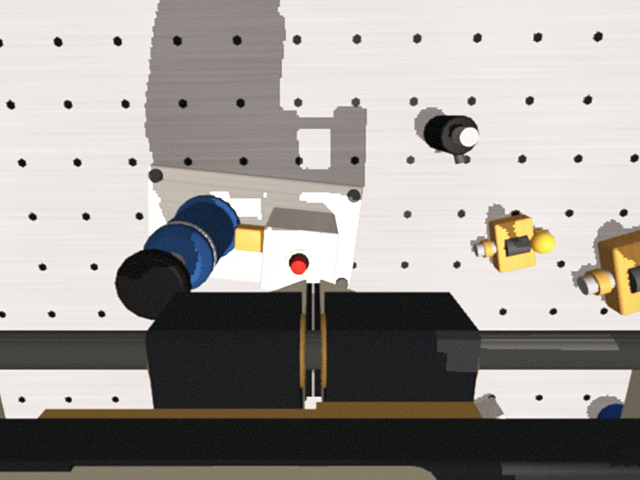

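The wrist view shows the plunger head around (153,284), partly covered by the gripper, the pin at (299,265), and the post at (452,134).

```bash
python3 - <<'E'
from h import *
c=manip.get_calibration("wrist");cs=manip.get_calibration("scene");cd=manip.get_calibration("side")
h=(152,280);p=(299,265)
print(plane(ray(c,*h),153),plane(ray(c,*p),96),plane(ray(c,452,134),75))
print(tri([ray(c,*h),ray(cs,262,196),ray(cd,334,315)]),tri([ray(c,*p),ray(cs,287,221.5),ray(cd,322,303)]))
print(tri([ray(cs,383.6,256.5),ray(cd,282.7,210)]))
E
```

```text
[ 525.12278132 -201.8927535   153.        ] [ 536.93066833 -117.88117871   96.        ] [446.47832606  -8.61540491  75.        ]
(array([ 531.40234899, -204.92674072,  148.36830667]), [np.float64(4.131289886887204), np.float64(0.6602636001265964), np.float64(4.3223872849031775)]) (array([ 542.70950212, -119.8338481 ,   87.25512515]), [np.float64(2.9153662009824863), np.float64(1.3227494579458126), np.float64(2.2905115536800955)])
(array([560.18625677, 183.31814102,  96.36920577]), [np.float64(1.0899361806462495), np.float64(1.0899361806460541)])
```

Request:
{"fn": "play_rows", "kwargs": {"deltas": [[0,0,0,-0.006,-0.025,0,255],[0,0,0,-0.006,-0.025,0,255],[0,0,0,-0.006,-0.025,0,255],[0,0,0,-0.006,-0.025,0,255],[0,0,0,0,0,0,255],[0,0,0,0,0,0,255],[0,0,0,0,0,0,255]]}}

```text
time_s: 2.73
eef_pos: [531.6, -202.2, 404.3]
tool_rot: [0.002, -3.141, -0.002]
wrist_force: [0.8, 0.6, 0.3]
grip_width: 0.6
finger_force: 0.0
```

```bash
python3 - <<'E'
from h import *
print(manip.get_state()["eef_pos"])
c=[cv2.imwrite(f"pics/_{n}.png",manip.grab_frame(n)[:,:,::-1]) for n in("scene","side","wrist")]
a=cv2.imread("pics/_scene.png")[130:280,180:380];b=cv2.imread("pics/_side.png")[210:390,240:440];
a=cv2.resize(a,(400,300),interpolation=2);b=cv2.resize(b,(333,300),interpolation=2);w=cv2.resize(cv2.imread("pics/_wrist.png")[100:340],None,fx=.9,fy=.9)
o=np.zeros((530,740,3),np.uint8);o[:300,:400]=a;o[:300,405:738]=b;o[305:305+w.shape[0],:w.shape[1]]=w;cv2.imwrite("pics/m2.png",o)
E
```

```text
[ 531.63051821 -202.21562494  404.29497921]
```

View pics/m2.png

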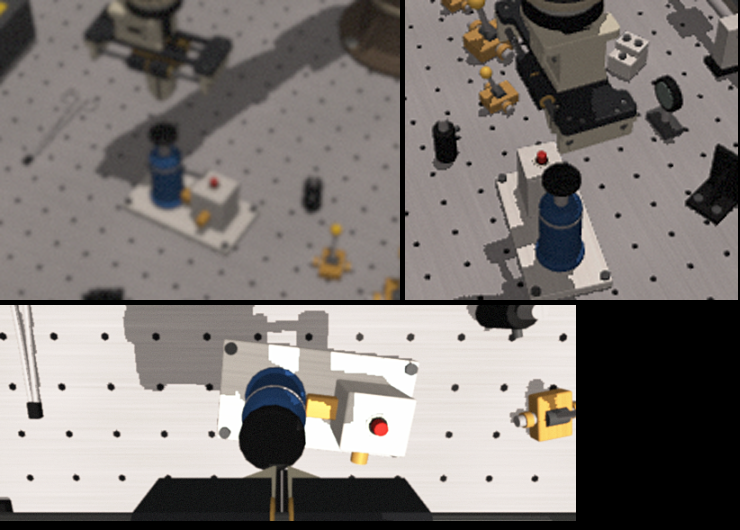

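The tool is above the pump. In the wrist view the head's disc is at about (303,246) and the pin at (421,236).

```bash
python3 - <<'E'
from h import *
c=manip.get_calibration("wrist")
im=cv2.imread("pics/_wrist.png");
m=(im.max(2)<60).astype(np.uint8);m[290:]=0
n,l,st,ce=cv2.connectedComponentsWithStats(m)
for s,q in zip(st,ce):
    if s[4]>800 and 200<q[0]<400: print(s,q)
for z in(153,155):print(plane(ray(c,303,246),z), plane(ray(c,270,246),z)-plane(ray(c,336,246),z))
print(plane(ray(c,421,236),95), manip.get_state()["eef_pos"])
E
```

```text
[     0      0    640    480 298364] [318.52486895 241.16693033]
[ 266  211   73   79 4257] [302.35330045 246.97862344]
[ 528.47333217 -206.72842543  153.        ] [ 8.97595568e-02 -3.77401633e+01 -2.84217094e-14]
[ 527.84786452 -206.68319313  155.        ] [  0.08898359 -37.41390124   0.        ]
[ 538.97069051 -124.17753135   95.        ] [ 531.72781113 -201.98355234  404.61861083]
```

Request:
{"fn": "play_rows", "kwargs": {"deltas": [[0,0,0,0.002,-0.004,0.03,255],[0,0,0,0,0,0.03,255],[0,0,0,0,0,0.006,255],[0,0,0,0,0,0.006,255],[0,0,0,0,0,0.006,255],[0,0,0,0,0,0.006,255],[0,0,0,0,0,0.006,255],[0,0,0,0,0,0.004,255],[0,0,0,0,0,0,255],[0,0,0,0,0,0,255]]}}

```text
time_s: 3.72
eef_pos: [530.1, -207.2, 311.7]
tool_rot: [-0.001, 3.14, 0.001]
wrist_force: [-2.0, 2.9, 6.7]
grip_width: 0.4
finger_force: 3.2
```

```bash
python3 - <<'E'
from h import *
s=manip.get_state();print(s["eef_pos"],s["wrist_force"])
E
```

```text
[ 530.07839442 -207.18769281  311.70864977] [-2.02495653  2.85730874  6.67403068]
```

Request:
{"fn": "play_rows", "kwargs": {"deltas": [[0,0,0,0,0,0.003,255],[0,0,0,0,0,0.002,255],[0,0,0,0,0,0,255],[0,0,0,0,0,0,255]]}}

```text
time_s: 4.05
eef_pos: [530.0, -207.4, 309.1]
tool_rot: [-0.001, 3.139, 0.002]
wrist_force: [-11.3, 6.1, 30.8]
grip_width: 0.4
finger_force: 15.6
```

Bottomed against the stop at 309 mm with 31 N. Now I'll cycle.

Request:
{"fn": "play_rows", "kwargs": {"deltas": [[0,0,0,0,0,-0.01,255],[0,0,0,0,0,-0.012,255],[0,0,0,0,0,-0.014,255],[0,0,0,0,0,0,255],[0,0,0,0,0,0,255],[0,0,0,0,0,0,255],[0,0,0,0,0,0,255]]}}

```text
time_s: 4.63
eef_pos: [529.6, -207.3, 341.2]
tool_rot: [0.001, -3.141, -0.0]
wrist_force: [0.6, 0.4, -0.8]
grip_width: 0.9
finger_force: 0.0
```

```bash
python3 - <<'E'
from h import *
print(manip.get_state())
for n in("scene","side","wrist"): cv2.imwrite(f"pics/_{n}.png",manip.grab_frame(n)[:,:,::-1])
a=cv2.imread("pics/_scene.png")[160:270,220:340];b=cv2.imread("pics/_side.png")[270:390,270:390];w=cv2.imread("pics/_wrist.png")[150:400,200:600]
o=np.hstack([cv2.resize(x,(390,360),interpolation=2) for x in(a,b)]);o=np.vstack([o,cv2.copyMakeBorder(cv2.resize(w,(350,219)),0,0,0,430,0)]);cv2.imwrite("pics/m3.png",o)
E
```

```text
{'time_s': 4.6333, 'q': array([-0.03748991,  0.42255607,  0.43670595,  1.81921965, -0.21528209,
        0.94723987,  2.0633643 ]), 'qvel': array([ 1.02792911e-03,  3.28795697e-03,  8.65327004e-05,  1.67606068e-03,
        9.10714927e-04,  1.62392067e-03, -1.54860108e-03]), 'effort': array([ 3.33376469e-03, -5.86581767e+01,  6.51891366e+00, -2.77584690e+01,
        7.14885397e-02,  3.71250906e-02,  1.51518878e-03]), 'eef_pos': array([ 529.57889259, -207.33545557,  341.16727449]), 'tool_rot': array([ 7.42324609e-04, -3.14097244e+00, -3.19471991e-04]), 'wrist_force': array([ 0.61133943,  0.40733802, -0.84155783]), 'wrist_torque': array([ 0.02092743, -0.01348834, -0.00868596]), 'finger_force': 0.0, 'grip_width': 0.9138914128365127}
```

View pics/m3.png

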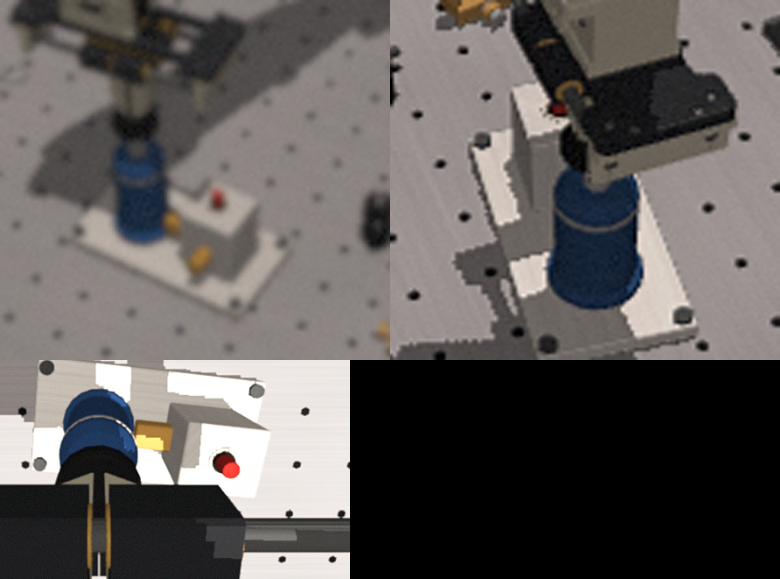

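The fingers sit on the middle of the head and the pin has risen after the first stroke. More strokes.

Request:
{"fn": "play_rows", "kwargs": {"deltas": [[0,0,0,0,0,0.012,255],[0,0,0,0,0,0.009,255],[0,0,0,0,0,0.008,255],[0,0,0,0,0,0.007,255],[0,0,0,0,0,0,255],[0,0,0,0,0,0,255],[0,0,0,0,0,-0.012,255],[0,0,0,0,0,-0.012,255],[0,0,0,0,0,-0.012,255],[0,0,0,0,0,0,255],[0,0,0,0,0,0,255],[0,0,0,0,0,0,255]]}}

```text
time_s: 5.78
eef_pos: [529.4, -207.2, 340.6]
tool_rot: [0.001, -3.14, -0.001]
wrist_force: [0.6, -0.5, -0.0]
grip_width: 0.0
finger_force: 0.0
```

Request:
{"fn": "play_rows", "kwargs": {"deltas": [[0,0,0,0,0,0.012,255],[0,0,0,0,0,0.009,255],[0,0,0,0,0,0.008,255],[0,0,0,0,0,0.007,255],[0,0,0,0,0,0,255],[0,0,0,0,0,0,255]]}}

```text
time_s: 6.28
eef_pos: [529.9, -208.0, 308.9]
tool_rot: [0.0, 3.139, 0.002]
wrist_force: [-12.6, 5.8, 46.6]
grip_width: 0.1
finger_force: 23.4
```

Request:
{"fn": "play_rows", "kwargs": {"deltas": [[0,0,0,0,0,-0.012,255],[0,0,0,0,0,-0.012,255],[0,0,0,0,0,-0.012,255],[0,0,0,0,0,0,255],[0,0,0,0,0,0,255],[0,0,0,0,0,0,255],[0,0,0,0,0,0,255]]}}

```text
time_s: 6.87
eef_pos: [529.3, -207.2, 340.4]
tool_rot: [0.001, -3.14, -0.001]
wrist_force: [0.2, 0.2, -0.8]
grip_width: 0.2
finger_force: 0.0
```

Request:
{"fn": "play_rows", "kwargs": {"deltas": [[0,0,0,0,0,0.012,255],[0,0,0,0,0,0.009,255],[0,0,0,0,0,0.008,255],[0,0,0,0,0,0.007,255],[0,0,0,0,0,0,255],[0,0,0,0,0,0,255],[0,0,0,0,0,-0.012,255],[0,0,0,0,0,-0.012,255],[0,0,0,0,0,-0.012,255],[0,0,0,0,0,0,255],[0,0,0,0,0,0,255],[0,0,0,0,0,0,255]]}}

```text
time_s: 7.87
eef_pos: [529.4, -207.2, 340.5]
tool_rot: [0.001, -3.14, -0.001]
wrist_force: [-0.9, 0.3, -0.4]
grip_width: 0.8
finger_force: 0.0
```

Request:
{"fn": "play_rows", "kwargs": {"deltas": [[0,0,0,0,0,0.012,255],[0,0,0,0,0,0.009,255],[0,0,0,0,0,0.008,255],[0,0,0,0,0,0.007,255],[0,0,0,0,0,0,255],[0,0,0,0,0,0,255],[0,0,0,0,0,-0.012,255],[0,0,0,0,0,-0.012,255],[0,0,0,0,0,-0.012,255],[0,0,0,0,0,0,255],[0,0,0,0,0,0,255],[0,0,0,0,0,0,255]]}}

```text
time_s: 8.87
eef_pos: [529.3, -207.2, 340.3]
tool_rot: [0.001, -3.14, -0.001]
wrist_force: [-0.4, 0.8, 0.1]
grip_width: 0.7
finger_force: 0.0
```

```bash
python3 - <<'E'
from h import *
print(manip.get_state()["eef_pos"])
for n in("scene","side","wrist"): cv2.imwrite(f"pics/_{n}.png",manip.grab_frame(n)[:,:,::-1])
a=cv2.imread("pics/_scene.png")[160:270,220:340];b=cv2.imread("pics/_scene.png")[205:265,265:330];w=cv2.imread("pics/_wrist.png")[200:350,350:550]
o=np.hstack([cv2.resize(x,(390,360),interpolation=2) for x in(a,b)]);o=np.vstack([o,cv2.copyMakeBorder(cv2.resize(w,(292,219)),0,0,0,488,0)]);cv2.imwrite("pics/m4.png",o)
E
```

```text
[ 529.30124893 -207.20120007  340.33141939]
```

View pics/m4.png

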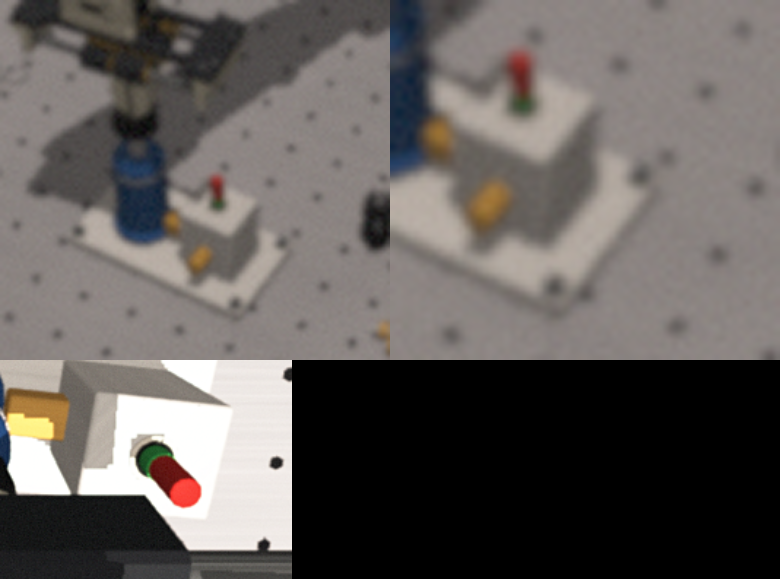

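The red pin is well out with a green band at its foot. Extra strokes do no harm, so I'll do two more with a slightly longer pause to be sure.

Request:
{"fn": "play_rows", "kwargs": {"deltas": [[0,0,0,0,0,0.012,255],[0,0,0,0,0,0.009,255],[0,0,0,0,0,0.008,255],[0,0,0,0,0,0.007,255],[0,0,0,0,0,0,255],[0,0,0,0,0,0,255],[0,0,0,0,0,-0.013,255],[0,0,0,0,0,-0.013,255],[0,0,0,0,0,-0.012,255],[0,0,0,0,0,0,255],[0,0,0,0,0,0,255],[0,0,0,0,0,0,255]]}}

```text
time_s: 10.02
eef_pos: [529.3, -207.2, 342.5]
tool_rot: [0.001, -3.14, -0.001]
wrist_force: [-0.6, -0.3, -0.7]
grip_width: 0.1
finger_force: 0.0
```

Request:
{"fn": "play_rows", "kwargs": {"deltas": [[0,0,0,0,0,0,255],[0,0,0,0,0,0.013,255],[0,0,0,0,0,0.01,255],[0,0,0,0,0,0.008,255],[0,0,0,0,0,0.007,255],[0,0,0,0,0,0,255],[0,0,0,0,0,0,255],[0,0,0,0,0,0,255]]}}

```text
time_s: 10.68
eef_pos: [530.0, -208.0, 308.9]
tool_rot: [0.0, 3.138, 0.001]
wrist_force: [-10.5, 5.7, 43.6]
grip_width: 0.5
finger_force: 22.0
```

Request:
{"fn": "play_rows", "kwargs": {"deltas": [[0,0,0,0,0,-0.013,255],[0,0,0,0,0,-0.013,255],[0,0,0,0,0,-0.02,255],[0,0,0,0,0,-0.03,255],[0,0,0,0,0,-0.03,255],[0,0,0,0.01,0.03,0,255],[0,0,0,0.01,0.03,0,255],[0,0,0,0.01,0.03,0,255],[0,0,0,0.01,0.03,0,255],[0,0,0,0.01,0.03,0,255],[0,0,0,0.01,0.03,0,255],[0,0,0,0,0,0,255]]}}

```text
time_s: 11.68
eef_pos: [467.8, -21.8, 410.5]
tool_rot: [0.012, -3.138, -0.004]
wrist_force: [-0.2, 0.1, -0.5]
grip_width: 0.4
finger_force: 0.0
```

Request:
{"fn": "play_rows", "kwargs": {"deltas": [[0,0,0,0,0.03,0,255],[0,0,0,0,0.03,0,255],[0,0,0,0,0.03,0,255],[0,0,0,0,0.03,0,255],[0,0,0,0,0.03,0,255],[0,0,0,0,0.03,0,255],[0,0,0,0,0.03,0,255],[0,0,0,0,0,0,255],[0,0,0,0,0,0,255],[0,0,0,0,0,0,255]]}}

```text
time_s: 12.52
eef_pos: [469.5, 181.8, 410.9]
tool_rot: [0.0, -3.14, 0.002]
wrist_force: [-0.6, -0.2, 0.2]
grip_width: 0.1
finger_force: 0.0
```

```bash
python3 - <<'E'
from h import *
print(manip.get_state()["eef_pos"])
for n in("scene","side","wrist"): cv2.imwrite(f"pics/_{n}.png",manip.grab_frame(n)[:,:,::-1])
a=cv2.imread("pics/_scene.png")[170:270,230:430];b=cv2.imread("pics/_side.png")[270:370,270:390];w=cv2.imread("pics/_wrist.png")
o=np.hstack([cv2.resize(x,s,interpolation=2) for x,s in((a,(370,185)),(b,(222,185)))]);o=np.vstack([cv2.copyMakeBorder(o,0,0,0,48,0),w[:400]]);cv2.imwrite("pics/m5.png",o)
E
```

```text
[469.45636132 181.84132201 410.86778349]
```

View pics/m5.png

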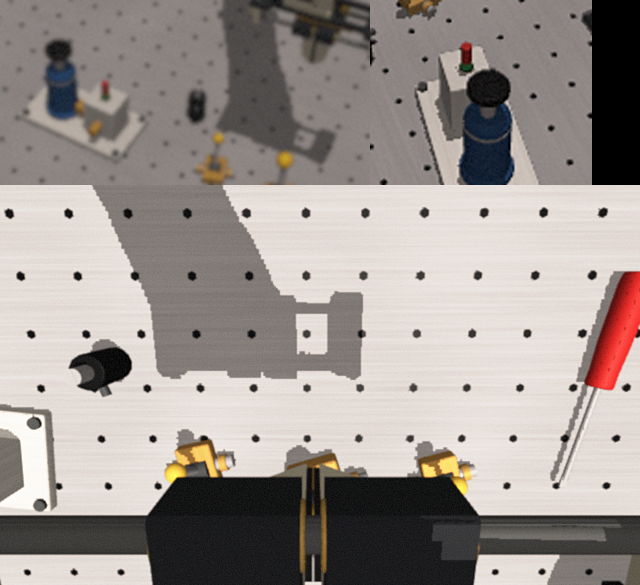

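The pin stands fully out with the green band whole, and the post is clear. Now the big valve's yaw.

```bash
python3 - <<'E'
from h import *
for n,z in(("scene",25),("side",25)):
    im=cv2.imread(f"pics/{n}0.png");h=cv2.cvtColor(im,cv2.COLOR_BGR2HSV);c=manip.get_calibration(n)
    m=cv2.inRange(h,(10,90,50),(24,255,255))
    n2,l,st,ce=cv2.connectedComponentsWithStats(cv2.dilate(m,np.ones((3,3))))
    t=(380,281) if n=="scene" else (290,235)
    k=l[t[1],t[0]];print(n,st[k],ce[k],plane(ray(c,*ce[k]),15))
a,b=[plane(ray(manip.get_calibration("scene"),u,v),20) for u,v in((367,279.5),(393,282.5))]
print(a,b,np.linalg.norm(a-b),np.degrees(np.arctan2(-(b-a)[0],(b-a)[1])))
S=cv2.imread("pics/scene0.png")[235:305,350:410];D=cv2.imread("pics/side0.png")[195:255,260:320]
cv2.imwrite("pics/m6.png",np.hstack([cv2.resize(S,(360,420),interpolation=2),cv2.resize(D,(420,420),interpolation=2)]))
E
```

```text
scene [365 268  31  26 550] [380.32909091 281.00363636] [583.02801078 190.89812134  15.        ]
side [ 274  219   35   60 1148] [292.26655052 246.36933798] [565.9439708  135.87707138  15.        ]
[597.05677729 155.07061566  20.        ] [577.02644789 226.36406135  20.        ] 74.05382834918075 15.693032476288742
```

View pics/m6.png

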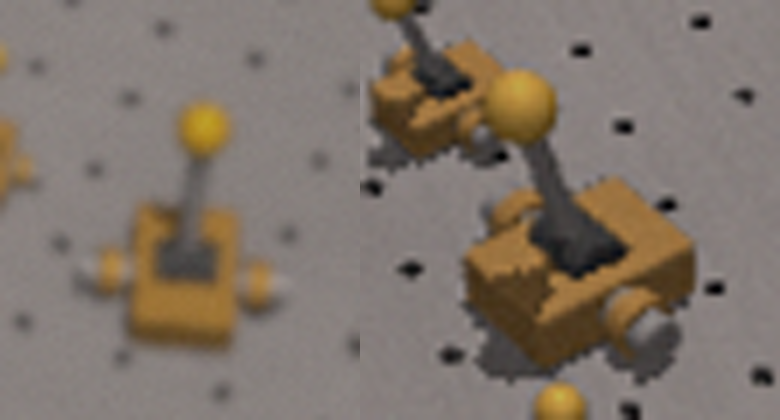

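The ball is at (384,256.5) in scene and (283,210) in side, and the pipe stubs give a valve yaw of about 16°. I'll turn the tool to match and go down in front of the ball.

Request:
{"fn": "play_rows", "kwargs": {"deltas": [[0,0,0,-0.019,-0.007,0,255],[0,0,0,-0.018,-0.007,0,255],[0,0,-5.3,0,0,0,255],[0,0,-5.3,0,0,0,255],[0,0,-5.4,0,0,0,255],[0,0,0,0,0,0.03,255],[0,0,0,0,0,0.03,255],[0,0,0,0,0,0.03,255],[0,0,0,0,0,0.03,255],[0,0,0,0,0,0.025,255],[0,0,0,0,0,0,255],[0,0,0,0,0,0,255]]}}

```text
time_s: 13.67
eef_pos: [506.4, 167.6, 266.3]
tool_rot: [0.435, -3.109, 0.002]
wrist_force: [0.6, 0.5, 0.4]
grip_width: 0.4
finger_force: 0.0
```

```bash
python3 - <<'E'
from h import *
print(manip.get_state()["eef_pos"],manip.get_state()["tool_rot"])
for n in("scene","side"): cv2.imwrite(f"pics/_{n}.png",manip.grab_frame(n)[:,:,::-1])
S=cv2.imread("pics/_scene.png")[200:305,330:430];D=cv2.imread("pics/_side.png")[165:265,230:330]
cv2.imwrite("pics/m7.png",np.hstack([cv2.resize(S,(380,399),interpolation=2),cv2.resize(D,(399,399),interpolation=2)]))
E
```

```text
[506.37400433 167.55536923 266.30678768] [ 4.35245433e-01 -3.10879910e+00  1.58914253e-03]
```

View pics/m7.png

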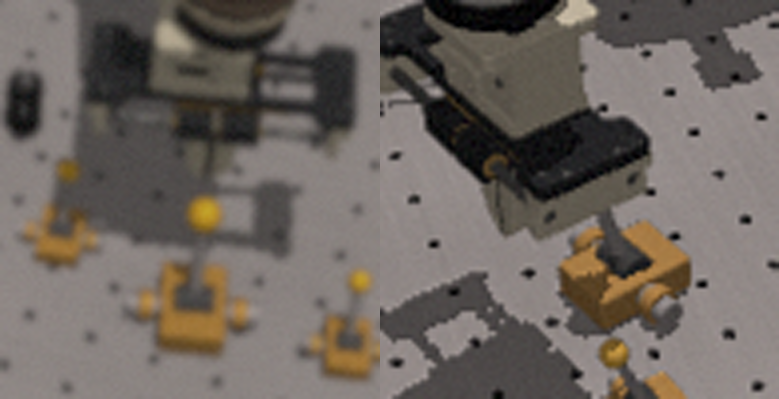

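The fingertips are lined up on the robot's side of the ball. Pushing.

Request:
{"fn": "play_rows", "kwargs": {"deltas": [[0,0,0,-0.012,0,0,255],[0,0,0,-0.01,0,0,255],[0,0,0,-0.008,0,0,255],[0,0,0,-0.008,0,0,255],[0,0,0,-0.008,0,0,255],[0,0,0,-0.008,0,0,255],[0,0,0,-0.008,0,0,255],[0,0,0,-0.008,0,0,255],[0,0,0,-0.006,0,0,255],[0,0,0,-0.004,0,0,255],[0,0,0,0,0,0,255]]}}

```text
time_s: 14.68
eef_pos: [583.0, 190.4, 266.1]
tool_rot: [0.437, -3.107, 0.001]
wrist_force: [-4.8, -0.7, 1.9]
grip_width: 0.3
finger_force: 2.6
```

Request:
{"fn": "play_rows", "kwargs": {"deltas": [[0,0,0,-0.003,0,0,255],[0,0,0,-0.003,0,0,255],[0,0,0,0,0,0,255]]}}

```text
time_s: 14.93
eef_pos: [585.4, 191.1, 265.8]
tool_rot: [0.436, -3.098, 0.003]
wrist_force: [-22.2, -5.7, 18.1]
grip_width: 0.8
finger_force: 11.9
```

The force has risen to 22 N, so the lever is at its stop. Back off and lift clear.

Request:
{"fn": "play_rows", "kwargs": {"deltas": [[0,0,0,0.01,0,0,255],[0,0,0,0.02,0,0,255],[0,0,0,0.03,0,0,255],[0,0,0,0.03,0,0,255],[0,0,0,0,0,-0.03,255],[0,0,0,0,0,-0.035,255],[0,0,0,0,0,-0.035,255],[0,0,0,0,0,-0.035,255],[0,0,0,0,0,0,255],[0,0,0,0,0,0,255],[0,0,0,0,0,0,255]]}}

```text
time_s: 15.85
eef_pos: [502.6, 167.4, 401.5]
tool_rot: [-0.438, 3.111, 0.0]
wrist_force: [-1.7, -0.7, 0.3]
grip_width: 0.5
finger_force: 0.0
```

```bash
python3 - <<'E'
from h import *
print(manip.get_state()["eef_pos"])
r=[]
for n in("scene","side"):
    im=manip.grab_frame(n)[:,:,::-1].copy();cv2.imwrite(f"pics/_{n}.png",im)
S=cv2.imread("pics/_scene.png")[170:320,230:430];D=cv2.imread("pics/_side.png")[180:380,240:440]
cv2.imwrite("pics/m8.png",np.hstack([cv2.resize(S,(440,330),interpolation=2),cv2.resize(D,(330,330),interpolation=2)]))
E
```

```text
[502.60917928 167.40642794 401.49867019]
```

View pics/m8.png

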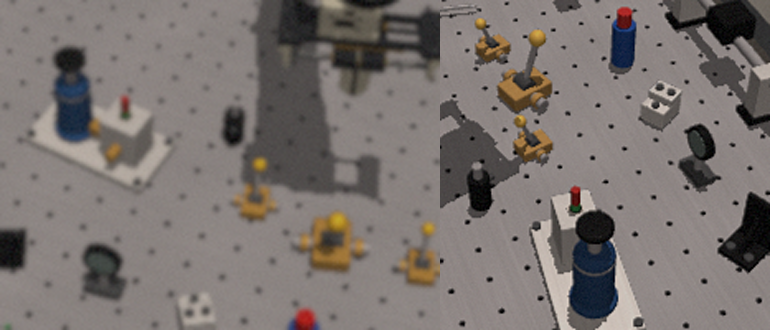

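The lever now leans away from the robot, with its ball at scene (383.6,270.5) and side (298.8,203). I'll check the angle and the pin height.

```bash
python3 - <<'E'
from h import *
cs=manip.get_calibration("scene");cd=manip.get_calibration("side")
x0,_=tri([ray(cs,383.6,256.5),ray(cd,282.8,210)])
x,r=tri([ray(cs,383.6,270.5),ray(cd,298.8,203)]);d=np.linalg.norm((x-x0)[:2]);print(x,r,"angle",2*np.arcsin(d/160))
# pin top: scene (125,98)/2.2 ; side (575-440,189)/1.65
print(tri([ray(cs,230+125/2.2,170+98/2.2),ray(cd,240+135/1.65,180+188/1.65)]))
E
```

```text
[605.67883676 198.31346365  94.33753937] [np.float64(2.0267719908097317), np.float64(2.026771990809894)] angle 0.6063682606931184
(array([ 543.24160008, -121.28929036,  117.56558543]), [np.float64(0.9251333433944424), np.float64(0.9251333433941936)])
```

The angle reads about 0.61 rad of swing plus a start of 0 to 0.1, which is near the threshold. A second push a bit higher on the ball will make sure it is on its stop.

Request:
{"fn": "play_rows", "kwargs": {"deltas": [[0,0,0,0,0,0.035,255],[0,0,0,0,0,0.035,255],[0,0,0,0,0,0.03,255],[0,0,0,0,0,0.026,255],[0,0,0,0,0,0,255],[0,0,0,-0.02,0,0,255],[0,0,0,-0.02,0,0,255],[0,0,0,-0.02,0,0,255],[0,0,0,-0.012,0,0,255],[0,0,0,-0.006,0,0,255],[0,0,0,0,0,0,255],[0,0,0,0,0,0,255]]}}

```text
time_s: 16.95
eef_pos: [577.3, 188.7, 275.9]
tool_rot: [0.437, -3.11, 0.0]
wrist_force: [0.4, -0.6, -0.0]
grip_width: 0.3
finger_force: 0.0
```

Request:
{"fn": "play_rows", "kwargs": {"deltas": [[0,0,0,-0.004,0,0,255],[0,0,0,-0.002,0,0,255],[0,0,0,0,0,0,255]]}}

```text
time_s: 17.2
eef_pos: [582.7, 190.4, 275.7]
tool_rot: [0.438, -3.109, 0.0]
wrist_force: [-3.3, -0.8, 1.7]
grip_width: 0.3
finger_force: 1.6
```

Request:
{"fn": "play_rows", "kwargs": {"deltas": [[0,0,0,-0.003,0,0,255],[0,0,0,0,0,0,255],[0,0,0,0,0,0,255]]}}

```text
time_s: 17.45
eef_pos: [584.1, 190.8, 275.4]
tool_rot: [0.437, -3.105, 0.001]
wrist_force: [-12.3, -3.4, 9.2]
grip_width: 0.1
finger_force: 6.1
```

The force rises stiffly at the same place, so the lever is on its end stop. Back clear, then hand in.

Request:
{"fn": "play_rows", "kwargs": {"deltas": [[0,0,0,0.01,0,0,255],[0,0,0,0.02,0,0,255],[0,0,0,0.03,0,0,255],[0,0,0,0.03,0,0,255],[0,0,0,0,0,-0.03,255],[0,0,0,0,0,-0.035,255],[0,0,0,0,0,-0.035,255],[0,0,0,0,0,-0.035,255],[0,0,0,0,0,0,255],[0,0,0,0,0,0,255],[0,0,0,0,0,0,255],[0,0,0,0,0,0,255]]}}

```text
time_s: 18.45
eef_pos: [499.3, 166.5, 409.6]
tool_rot: [0.438, -3.109, 0.001]
wrist_force: [-0.8, 0.1, -0.2]
grip_width: 0.3
finger_force: 0.0
```

```bash
python3 -c "
from workcell import manip
print(manip.get_state()['eef_pos']);print(manip.close_job())"
```

```text
[499.34151679 166.4830424  409.58653515]
the job is handed in; nothing more can be done
None
```

I pumped the pin out until the green band showed, pushed the big valve's lever to its end stop, moved the arm clear and handed the job in at about 18.5 s; no verdict came back, and my camera estimates were 0.61–0.71 rad for the lever (0.6 needed) and 117.6 mm for the pin top (121 mm fully out).

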